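Set the hopper's stroke ring and trial-feed it once

TASK

On the parts hopper's feed head, turn the slim middle ring until its pointer is lined up with the middle of the wide round stud (not the thin pin), without touching the fixed rings above and below it or the stud and pin, and let go of it. Only then press the spring plunger beside it fully down to its stop, and let it come back up. Leave the loose parts and bins lying around where they are.

Things in the scene. Friction and masses are not known exactly. Their poses are not given: they have to be found in the camera images.
- feed_unit: hopper feed unit, fixed to the cart top: grey base plate 125 (x) x 500 (y) x 12 mm. Origin on the vertical axis of the ring stack, at cart-top height; x, y level, z up. Plunger axis at y = +110 mm; the aluminium funnel hopper (mouth 144 mm across, top edge 223 mm up) has its axis at y = -270 mm, with a chute towards -x. Between them on the base plate a cover with its top 34 mm up
- stroke_ring: the slim middle ring, knurled aluminium, 60 mm diameter (61.6 over the knurl), 14 mm tall, turning about the vertical axis either way with light friction (about 0.08 N m), staying where left. Origin at its centre: on the axis, half-way up, 89 mm above the cart top (ring from 82 to 96 mm). z is up; its own x axis points through its pointer
- pointer_tip (a point): end of the ring's pointer, 47 mm from the ring axis, at the ring's mid height. The pointer is a tab on the rim 9 mm wide, narrowing to 5 mm, 9 mm tall. It starts near the unit's +x side and must turn about 30 to 90 degrees, either way
- upper_ring: fixed dark steel ring above the slim ring, 48 mm diameter, from 99 to 111 mm above the cart top (a screw cap to 114 mm), 3 mm gap to the slim ring; origin on the axis at cart-top height. Not to be touched
- lower_ring: fixed dark steel ring below the slim ring: rim 66 mm diameter with its top 79 mm above the cart top (3 mm gap to the slim ring) on a flange 108 mm diameter with its top at 70 mm; origin on the axis at cart-top height. Not to be touched
- wide_stud: the target mark: steel round stud 14 mm diameter, 7 mm tall, fixed on the lower ring's flange; origin at its foot. Not to be touched
- wide_stud_top (a point): centre of the wide stud's top, 77 mm above the cart top and 41 to 46 mm from the ring axis; about 60 degrees to one or the other side of the unit's +x direction. The ring is set when its pointer points at this centre
- slim_pin: the other mark, not the target: steel pin 5 mm diameter, 7 mm tall, on the flange at the side where the wide stud is not; origin at its foot. Not to be touched
- plunger (a joint): spring plunger travel in m: 0 up, 0.012 fully down at its stop; spring force about 2 N at the start and 6.5 N at the stop; it springs back when let go
- plunger_top (a point): centre of the top of the plunger's flat round steel head, 30 mm diameter, 7 mm thick; 83 mm above the cart top when up; moves straight down when pressed
- busbar0_mid (a point): copper busbar offcut, a flat strip 90x22x6 mm lying on the cart top (bystander, leave alone); point at its middle, 3 mm up
- busbar1_mid (a point): copper busbar offcut, a flat strip 70x22x6 mm lying on the cart top (bystander, leave alone); point at its middle, 3 mm up
- busbar2_mid (a point): copper busbar offcut, a flat strip 80x22x6 mm lying on the cart top (bystander, leave alone); point at its middle, 3 mm up
- terminal_cover_mid (a point): blue nylon terminal cover 60x32x24 mm (bystander, leave alone); point at its middle, 12 mm up
- clamp_jaw_mid (a point): dull nickel U-shaped current clamp jaw 55x18x34 mm (bystander, leave alone); point 17 mm up
- bobbin_mid (a point): cream porcelain insulator bobbin, 36 mm diameter, 38 mm tall, upright (bystander, leave alone); point at its middle, 19 mm up
- bin0_mid (a point): small galvanised bin 85x80x45 mm (bystander, leave alone); point on its axis 22 mm up
- bin1_mid (a point): second small galvanised bin 85x80x45 mm (bystander, leave alone); point on its axis 22 mm up

How it is judged:
On the way, in this order (a step that is already met when the one before it is completed fails the run):
1. the ring's pointer is lined up with the wide stud and the ring has been let go (y of wide_stud_top in the frame of stroke_ring between -0.0045 and 0.0045 m and x of wide_stud_top in the frame of stroke_ring above 0.02 m and contact force between the fingers and stroke_ring below 0.3 N), for 0.3 s.
2. the plunger is pressed down to its stop with the ring set (y of wide_stud_top in the frame of stroke_ring between -0.0045 and 0.0045 m and x of wide_stud_top in the frame of stroke_ring above 0.02 m and value of joint plunger above 0.0105 m), for 0.1 s.
At the end, for the whole second after the job is handed in: The ring's pointer is lined up with the middle of the wide stud (stud centre within 4.5 mm sideways of the pointer's line) and the plunger is back up (within 2 mm) (y of wide_stud_top in the frame of stroke_ring between -0.0045 and 0.0045 m and x of wide_stud_top in the frame of stroke_ring above 0.02 m and value of joint plunger below 0.002 m); the robot touches nothing.
It fails at once if a fixed ring above or below the slim ring is touched (over 1 N) (contact force between any of the fingers, the arm and upper_ring above 1 N or contact force between any of the fingers, the arm and lower_ring above 1 N).
It fails at once if the stud or the pin is touched (over 1 N) (contact force between any of the fingers, the arm and wide_stud above 1 N or contact force between any of the fingers, the arm and slim_pin above 1 N).
It fails at once if the plunger is pressed (over 6 mm) while the pointer is not lined up with the wide stud (value of joint plunger above 0.006 m and not (y of wide_stud_top in the frame of stroke_ring between -0.0045 and 0.0045 m and x of wide_stud_top in the frame of stroke_ring above 0.02 m)).
It fails at once if a bystander is moved by more than 20 mm (distance of any of busbar0_mid, busbar1_mid, busbar2_mid, terminal_cover_mid, clamp_jaw_mid, bobbin_mid, bin0_mid, bin1_mid from where it was at the start of the episode above 0.02 m).
It also fails if it takes over 51 s, if anything falls off the work surface, if the arm or the gripper's body presses on something with over 40 N, if the wrist force passes 120 N, or if a joint passes its speed limit or range.

ROBOT

A 7-joint arm with a two-finger parallel gripper is mounted at the origin on the work surface. World frame = base frame: x ahead of the robot, y to its left, z up, the work surface at z = 0. Lengths are in m, angles in rad, forces in N, time in s.
With the tool pointing down it reaches from about 0.35 to 0.9 m from the base axis. Payload 7.2 kg.
Tool frame: the origin (TCP) lies at the very end of the fingers, on their centre line; the grasp point (between the pads) lies 19 mm behind it; z points along the fingers, x is the direction in which the jaws open and shut, and the axes are right-handed (so a half turn about z gives the same grasp; the last joint's range is limited). The gripper opens to 85 mm and grips with 20 to 120 N. Pads are 22 mm wide; open, the fingers measure 114 mm over their backs; the gripper's body (76 mm by 85 mm) begins 54 mm behind the grasp point. The pads swing forward as they close: fully open they stand 13 mm farther back than shut.
Start: joints at [-0.068, 0.411, -0.013, 1.596, 0.006, 1.134, -0.082], TCP at [0.625, -0, 0.231] pointing down, gripper open.
Joint ranges: [-2.95, 2.95], [-0.29, 1.99], [-1.47, 1.44], [0.14, 2.54], [-1.03, 4.17], [0.13, 1.85], [-2.86, 2.86]. Speed limits (rad/s): [2.39, 2.39, 3.01, 3.01, 3.14, 3.14, 3.14].

INTERFACE

Orientations are given as a rotation vector (axis times angle).
In Python, from rig import ctrl gives the robot as it stands.
- The arm moves only by the tool servo_tool, never from a script. Its argument "targets" is one flat list of numbers, 7 for each row, row after row: the shift along the tool's x, y, z in m, then the turn, a rotation vector about the tool's x, y, z in degrees, then the finger opening in m, from 0 to 0.0854. A call has 1 to 20 rows; each row shifts and turns the pose as measured when the row begins, along the tool's axes as they then stand; what a row does not reach is not made up. A row lasts 1/10 s, in which the tool goes at most 50 mm and 8.59 degrees, less where a joint would pass 70% of its speed; a pose out of reach is approached as far as the arm can. A call with a gripper value outside its range is refused whole. The fingers move at their own pace and stop on an object; the grip force is fixed at half the most. Time passes only in rows, so rows that do not move let the fingers close. It gives the time, the measured TCP pose, the force and the opening at its end, in the units of the state.
- ctrl.read_state(): the state, without advancing time (a new reading comes with each control period).
- ctrl.capture(name): name is "scene" or "side" or "wrist"; returns (picture, depth): 420x560x3 uint8, red, green, blue; 420x560 float32, m along the optical axis (not along the pixel's ray), 0 where there is no reading.
- ctrl.calibration(name): a dict with "fx", "fy", "cx", "cy" (pixels), "D" ([k1, k2, p1, p2, k3] as OpenCV has them; the pictures are not rectified), "eye" and "attitude" of the camera in the world. Camera axes: x right, y up, looking along -z (the intrinsics and any distortion apply to the point x, -y, -z); pixel columns grow to the right and rows downward; lengths in m; the calibration is good to about 2 mm. A picture is of the moment at which its call begins: read the wrist's pose just before it. calibration takes no time and is no camera call; for the wrist camera it gives the pose at the moment of the call.
- ctrl.job_done(): hands the job in, once; it reports no verdict.
Trained networks look in the newest picture that a camera, given by its name, has taken for a name from the list of things; names that differ only in an ending like _2 or _b are one class to them, and where a whole thing is asked for, a point or a joint stands for the part that bears it (a point fixed in the world has none). Each returns a list of dicts, best first, with "confidence" (0 to 1); they miss things now and then, are a little off and sometimes report something else, mostly with a low value. They report only what shows in the picture. A call takes as long as a camera call.
- ctrl.search_frame(camera, target): "point" ([x, y, z] in m, in world coordinates, good to about 4 mm: the middle of the surface that is visible of it).
- ctrl.place_of(camera, target): "point" ([x, y, z] in m, in world coordinates, good to about 4 mm: a listed point, or the origin of a listed thing).
The state is a dict: "clock": time; "joint_positions": joint angles; "dq": joint speeds; "tau": joint torques, N m; "eef_pos": TCP position; "ee_rot": TCP orientation; "force": force on the tool from outside, world axes, zero at the start; "moment": the same for the moment, N m; "width": opening from 0.0 (shut) to 1.0 (fully open).
Only numpy, scipy, OpenCV 4.12 (cv2) and the standard library are available. Lean on these libraries where they do the work, as an engineer would, in place of code of your own. Each camera call takes 0.05 s, during which the arm holds its last target.

## Working session

There is one attempt and no reset: what is moved stays moved. The work goes in short steps, Python scripts to look and compute and a tool call to move; the robot and the scene stay as the last step left them, time stands still between calls to the robot, and variables do not carry over. Pictures are saved under pics/ and viewed, and the job is handed in when it is done.

Besides the shell and the picture viewer there is one more tool, called after "Request:" in YAML: its name, and indented under it one key for each argument. servo_tool: Moves the arm, as the interface text tells. Its arguments: {"type":"object","properties":{"targets":{"type":"array","items":{"type":"number"}}},"required":["targets"]}

```bash
ls; mkdir -p pics; python3 - <<'E'
from rig import ctrl
import cv2
s=ctrl.read_state();print({k:s[k] for k in ['clock','eef_pos','ee_rot','force','width']})
for n in ['scene','side']:
    p,d=ctrl.capture(n); cv2.imwrite(f'pics/{n}0.png',p[:,:,::-1])
    c=ctrl.calibration(n);print(n,c)
    for t in ['stroke_ring','pointer_tip','wide_stud_top','plunger_top','feed_unit','slim_pin']:
        r=ctrl.place_of(n,t); print(t,[(x['point'],x['confidence']) for x in r[:2]])
E
```

```text
pics
{'clock': 0.0, 'eef_pos': array([ 6.24499850e-01, -3.65209391e-05,  2.30445244e-01]), 'ee_rot': array([ 3.14147529e+00,  5.32101559e-05, -2.56098967e-03]), 'force': array([-0.45656939, -0.06670737, -0.01924554]), 'width': 1.0006759760518105}
scene {'fx': 391.9492348312979, 'fy': 391.9492348312979, 'cx': 274.33230884408397, 'cy': 213.75738480272756, 'D': array([-0.05298234,  0.        ,  0.        ,  0.        ,  0.        ]), 'eye': array([0.96151734, 0.48789623, 0.74387212]), 'attitude': array([0.35930546, 1.07192442, 2.28130483])}
stroke_ring [([0.5451, 0.0462, 0.0854], 0.65)]
pointer_tip [([0.5883, 0.04, 0.0855], 0.61)]
wide_stud_top [([0.558, 0.0021, 0.0787], 0.4), ([0.589, 0.0376, 0.0921], 0.38)]
plunger_top [([0.5862, 0.1474, 0.0826], 0.58)]
feed_unit [([0.546, 0.0453, 0.0081], 0.73), ([0.5565, 0.0053, 0.0776], 0.16)]
slim_pin [([0.5576, 0.0023, 0.0697], 0.58)]
side {'fx': 437.88211264635095, 'fy': 437.88211264635095, 'cx': 271.6452464076899, 'cy': 211.8121006930702, 'D': array([-0.03182776,  0.        ,  0.        ,  0.        ,  0.        ]), 'eye': array([0.36342392, 0.75333865, 0.58133304]), 'attitude': array([ 0.11076602, -1.48107912, -2.56876988])}
stroke_ring []
pointer_tip [([0.5925, 0.0404, 0.0872], 0.86), ([0.5455, 0.0487, 0.0025], 0.22)]
wide_stud_top []
plunger_top [([0.5906, 0.1452, 0.0834], 0.47), ([0.2811, -0.1183, 0.0236], 0.43)]
feed_unit [([0.55, 0.0472, 0.001], 0.88)]
slim_pin []
```

View pics/scene0.png

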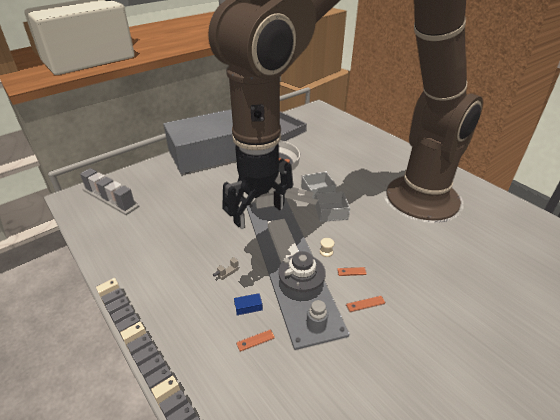

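View pics/side0.png

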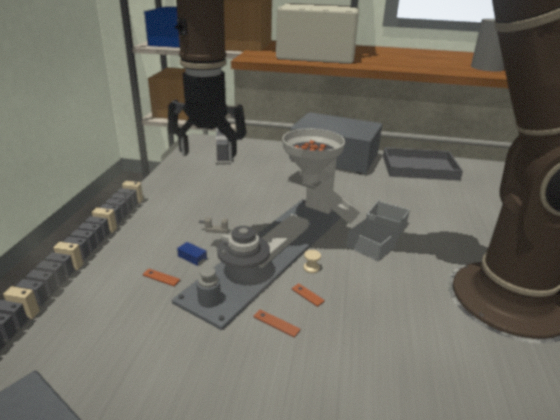

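```bash
python3 - <<'E'
from rig import ctrl
import cv2,numpy as np
p=cv2.imread('pics/scene0.png'); q=cv2.resize(p[235:345,250:370],None,fx=6,fy=5.45,interpolation=cv2.INTER_CUBIC); cv2.imwrite('pics/z0.png',q[:600])
w,d=ctrl.capture('wrist'); cv2.imwrite('pics/w0.png',w[:,:,::-1])
print(ctrl.calibration('wrist'))
for t in ['stroke_ring','pointer_tip','wide_stud_top','plunger_top','feed_unit','slim_pin','upper_ring']:
        r=ctrl.place_of('wrist',t); print(t,[(x['point'],x['confidence']) for x in r[:2]])
E
```

```text
{'fx': 301.4468205893236, 'fy': 301.4468205893236, 'cx': 274.4773231641969, 'cy': 208.38967642293213, 'D': array([0.01804701, 0.        , 0.        , 0.        , 0.        ]), 'eye': array([0.62454115, 0.06509711, 0.3749072 ]), 'attitude': array([-0.26216007, -0.00071409, -0.00043857])}
stroke_ring []
pointer_tip []
wide_stud_top [([0.5535, -0.0001, 0.0724], 0.64), ([0.4064, 0.0831, 0.0035], 0.36)]
plunger_top [([0.5887, 0.1449, 0.0876], 0.71)]
feed_unit [([0.5422, 0.0431, -0.0025], 0.87)]
slim_pin [([0.5818, 0.0686, 0.0662], 0.59)]
upper_ring [([0.5407, 0.0456, 0.0014], 0.91)]
```

View pics/z0.png

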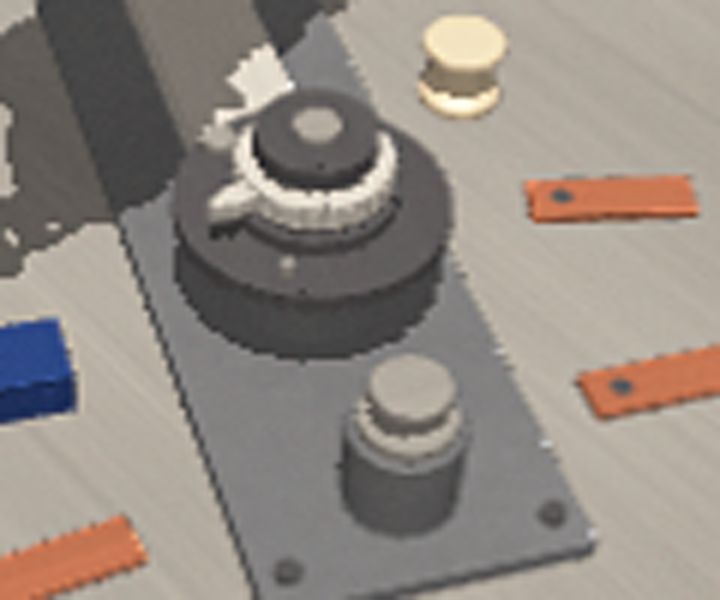

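View pics/w0.png

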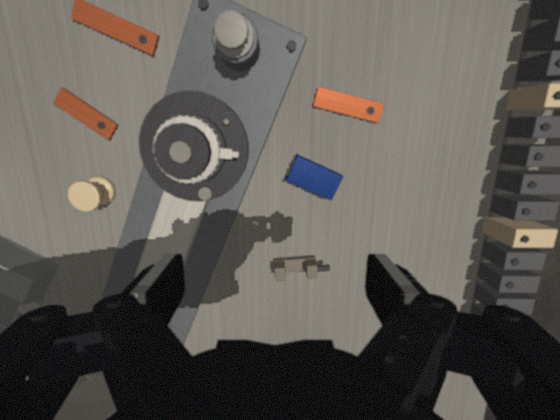

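```bash
cat > h.py <<'E'
import numpy as np,cv2
from scipy.spatial.transform import Rotation as R
def ray(c,uv,z):
    K=np.array([[c['fx'],0,c['cx']],[0,c['fy'],c['cy']],[0,0,1]])
    n=cv2.undistortPoints(np.array([[uv]],float),K,c['D'])[0,0]
    d=R.from_rotvec(c['attitude']).apply([n[0],-n[1],-1]); e=c['eye']
    return e+d*(z-e[2])/d[2]
def proj(c,P):
    K=np.array([[c['fx'],0,c['cx']],[0,c['fy'],c['cy']],[0,0,1]])
    q=R.from_rotvec(c['attitude']).inv().apply(np.array(P)-c['eye'])*[1,-1,-1]
    return cv2.projectPoints(q.reshape(-1,1,3),np.zeros(3),np.zeros(3),K,c['D'])[0].reshape(-1,2)
E
python3 - <<'E'
import cv2
from rig import ctrl
from h import *
c=ctrl.calibration('wrist')
for n,uv,z in [('stud',(204.5,193),.077),('pin',(226,122),.077),('cap',(180.5,152),.114),('tip',(237.5,155),.0935),('plung',(231,30),.083)]:
    print(n,ray(c,uv,z))
p=cv2.imread('pics/w0.png'); cv2.imwrite('pics/zw0.png',cv2.resize(p[0:210,125:265],None,fx=4,fy=2.85*1,interpolation=cv2.INTER_CUBIC) if 0 else cv2.resize(p[85:210,125:265],None,fx=4.8,fy=4.8,interpolation=cv2.INTER_CUBIC))
E
```

```text
stud [0.5541924  0.00126435 0.077     ]
pin [0.5787929  0.07000628 0.077     ]
cap [0.54474075 0.04482656 0.114     ]
tip [0.59065432 0.0405649  0.0935    ]
plung [0.58738596 0.14566701 0.083     ]
```

View pics/zw0.png

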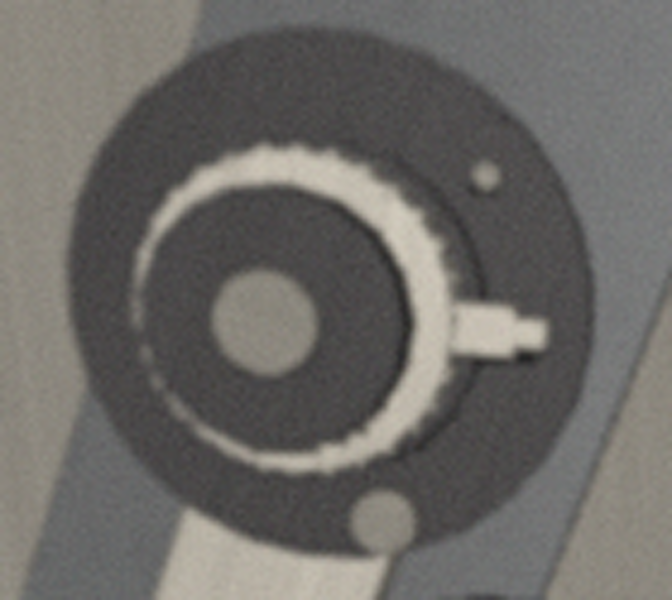

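```bash
python3 - <<'E'
from rig import ctrl
from h import *
for n in ['side','scene']:
    c=ctrl.calibration(n); p,d=ctrl.capture(n)
    v,u=np.mgrid[0:420,0:560]
    K=np.array([[c['fx'],0,c['cx']],[0,c['fy'],c['cy']],[0,0,1]])
    m=cv2.undistortPoints(np.stack([u.ravel(),v.ravel()],1).astype(float).reshape(-1,1,2),K,c['D'])[:,0]
    dd=d.ravel(); q=np.c_[m[:,0]*dd,-m[:,1]*dd,-dd]
    P=R.from_rotvec(c['attitude']).apply(q)+c['eye']
    k=(dd>0)&(abs(P[:,0]-.6245)<.065)&(abs(P[:,1])<.03)&(P[:,2]>.19)&(P[:,2]<.3)
    P=P[k]
    for s in (P[:,0]<.6245,P[:,0]>.6245):
        z=np.sort(P[s][:,2]); print(n,len(z),z[:8].round(4) if len(z) else 0, np.percentile(z,2))
c=ctrl.calibration('wrist')
A=np.array([.5455,.0458]); 
S=ray(c,(204.5,193),.077)[:2]; print(np.degrees(np.arctan2(*(S-A)[::-1])))
# axis from ring: upper ring circle center estimate (zoom 270,320)->px ; flange circle center zoom (330,290)
for uv,z in [((125+267/4.8,85+321/4.8),.111),((125+331/4.8,85+291/4.8),.070),((125+300/4.8,85+308/4.8),.096)]: print(ray(c,uv,z))
for uv in [(125+470/4.8,85+331/4.8),(125+535/4.8,85+332/4.8)]: print('ptr',ray(c,uv,.0935))
E
```

```text
side 283 [0.2459 0.2461 0.247  0.2472 0.2475 0.2485 0.2485 0.2493] 0.24849932975025507
side 289 [0.2454 0.2455 0.2456 0.2457 0.2476 0.2476 0.2478 0.2478] 0.24773343839286732
scene 247 [0.2446 0.2461 0.2469 0.2478 0.248  0.2482 0.2483 0.2486] 0.24816602452965966
scene 234 [0.2466 0.2476 0.2479 0.2484 0.2496 0.2506 0.2508 0.2512] 0.2502307629005043
-78.95617474937247
[0.54393915 0.04469969 0.111     ]
[0.54507337 0.04764027 0.07      ]
[0.54577844 0.04597096 0.096     ]
ptr [0.5772674  0.04150495 0.0935    ]
ptr [0.58971985 0.04132252 0.0935    ]
```

Request:
servo_tool:
  targets: [-0.02, -0.0115, 0, 0, 0, 0, 0.0854, -0.02, -0.0115, 0, 0, 0, 0, 0.0854, -0.02, -0.0115, 0, 0, 0, 0, 0.0854, -0.0195, -0.0115, 0, 0, 0, 0, 0.0854, 0, 0, 0, 0, 0, -7.5, 0.0854, 0, 0, 0, 0, 0, -7.5, 0.0854, 0, 0, 0, 0, 0, -7.5, 0.0854, 0, 0, 0, 0, 0, -7.5, 0.0854, 0, 0, 0, 0, 0, -7.5, 0.0854, 0, 0, 0, 0, 0, -7.5, 0.0854, 0, 0, 0, 0, 0, -7.5, 0.0854, 0, 0, 0, 0, 0, -7.5, 0.0854, 0, 0, 0, 0, 0, 0, 0.0854, 0, 0, 0, 0, 0, 0, 0.0854]

```text
clock: 2.6
eef_pos: [0.5423, 0.0478, 0.2321]
ee_rot: [2.689, 1.622, 0.003]
force: [-0.1, -0.2, 0.5]
width: 1.003
```

```bash
cat > look.py <<'E'
import sys
from rig import ctrl
from h import *
n=sys.argv[1]; s=ctrl.read_state(); c=ctrl.calibration('wrist')
w,d=ctrl.capture('wrist'); cv2.imwrite(f'pics/{n}.png',w[:,:,::-1])
print(s['clock'],s['eef_pos'],s['ee_rot'],s['force'],s['width']); print('R\n',R.from_rotvec(s['ee_rot']).as_matrix().round(4))
np.savez(f'pics/{n}.npz',**{k:c[k] for k in c})
A=np.array([.545,.046])
for P in [[*A,.114],[*A,.07],[.5542,.0013,.077]]: print(proj(c,[P]))
E
python3 look.py w1
```

```text
2.6 [0.54227382 0.04783119 0.23206198] [2.68902095 1.62169178 0.00278094] [-0.09558025 -0.21201871  0.50525594] 1.0033734615243608
R
 [[ 4.666e-01  8.845e-01  2.200e-03]
 [ 8.845e-01 -4.666e-01 -3.000e-04]
 [ 8.000e-04  2.100e-03 -1.000e+00]]
[[274.48812225 206.55163903]]
[[274.4511335  195.71139354]]
[[240.60091049 224.41296505]]
```

View pics/w1.png

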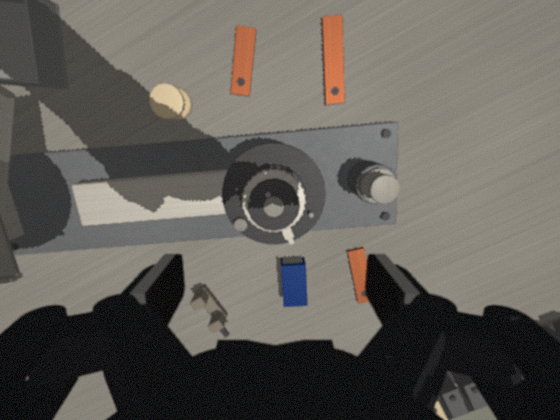

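Request:
servo_tool:
  targets: [-0.0003, 0.0032, 0.02, 0, 0, 0, 0.0854, 0, 0, 0.025, 0, 0, 0, 0.0854, 0, 0, 0.025, 0, 0, 0, 0.0854, 0, 0, 0.02, 0, 0, 0, 0.0854, 0, 0, 0.015, 0, 0, 0, 0.0854, 0, 0, 0, 0, 0, 0, 0.0854, 0, 0, 0, 0, 0, 0, 0.0854]

```text
clock: 3.35
eef_pos: [0.5469, 0.0463, 0.1252]
ee_rot: [2.703, 1.595, 0.008]
force: [-0.2, -0.2, 0.2]
width: 0.998
```

```bash
python3 look.py w2
```

```text
3.35 [0.54693842 0.04626846 0.12519035] [2.7026134  1.59464776 0.00782474] [-0.19822717 -0.23974076  0.16441998] 0.9979463974103956
R
 [[ 4.835e-01  8.753e-01  6.100e-03]
 [ 8.753e-01 -4.835e-01 -6.000e-04]
 [ 2.500e-03  5.600e-03 -1.000e+00]]
[[273.12680057 247.65003354]]
[[273.24254984 222.79318803]]
[[223.33741069 266.66042915]]
```

View pics/w2.png

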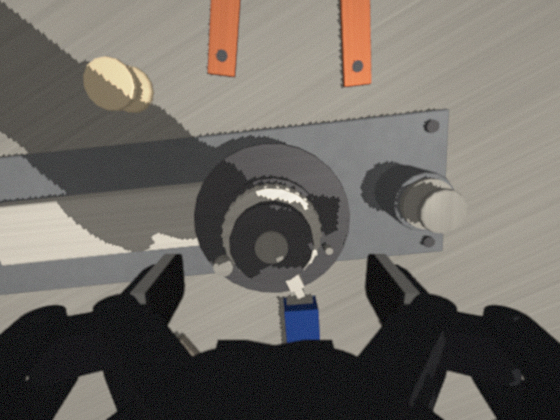

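Request:
servo_tool:
  targets: [-0.0018, -0.0015, 0.014, 0, 0, 0, 0.0854, 0, 0, 0.014, 0, 0, 0, 0.0854, 0, 0, 0.012, 0, 0, 0, 0.0854, 0, 0, 0, 0, 0, 0, 0.0854, 0, 0, 0, 0, 0, 0, 0.0854]

```text
clock: 3.9
eef_pos: [0.5479, 0.0458, 0.0871]
ee_rot: [2.702, 1.59, 0.017]
force: [0.1, -0.5, -0.1]
width: 1.002
```

```bash
python3 look.py w3
```

```text
3.9 [0.54788354 0.04582412 0.08707898] [2.70194459 1.59011932 0.01708591] [ 0.07177919 -0.54712999 -0.08140567] 1.0020195012993214
R
 [[ 0.4855  0.8742  0.0127]
 [ 0.8742 -0.4855 -0.    ]
 [ 0.0061  0.0111 -0.9999]]
[[273.00120433 280.57493922]]
[[272.88709439 241.78392201]]
[[212.38213783 295.21861587]]
```

View pics/w3.png

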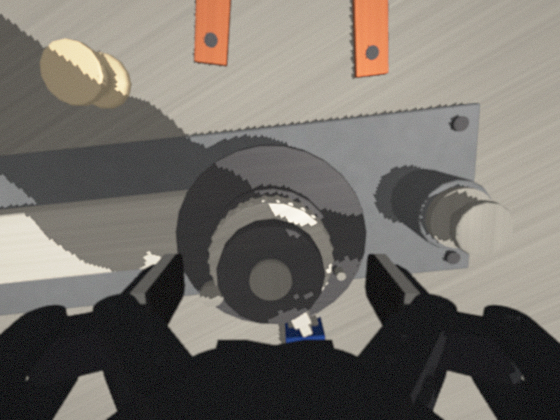

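Request:
servo_tool:
  targets: [-0.0022, -0.0027, 0.005, 0.64, -0.35, 0, 0.0854, 0, 0, 0, 0, 0, 0, 0.0854]

```text
clock: 4.15
eef_pos: [0.5446, 0.0452, 0.0825]
ee_rot: [-2.707, -1.593, 0.0]
force: [-0.2, -0.0, -0.8]
width: 1.0
```

```bash
python3 look.py w4
```

```text
4.15 [0.54461884 0.04520842 0.0824618 ] [-2.70741592e+00 -1.59317387e+00  6.97661183e-06] [-0.18344421 -0.03552239 -0.83739229] 0.999761398331769
R
 [[ 4.856e-01  8.742e-01 -1.000e-04]
 [ 8.742e-01 -4.856e-01  2.000e-04]
 [ 1.000e-04 -2.000e-04 -1.000e+00]]
[[277.66488674 290.96622882]]
[[276.844384  249.4604933]]
[[214.84572927 304.06999619]]
```

Request:
servo_tool:
  targets: [0, 0, 0, 0, 0, 0, 0.066, 0, 0, 0, 0, 0, 0, 0.066, 0, 0, 0, 0, 0, 0, 0.056, 0, 0, 0, 0, 0, 0, 0.056, 0, 0, 0, 0, 0, 0, 0.056]

```text
clock: 4.7
eef_pos: [0.5452, 0.0451, 0.0842]
ee_rot: [2.707, 1.593, 0.002]
force: [0.8, -0.1, -2.2]
width: 0.668
```

```bash
python3 look.py w5
```

```text
4.7 [0.54523281 0.04505748 0.08417821] [2.70680933e+00 1.59265699e+00 2.04398957e-03] [ 0.77370412 -0.08277863 -2.21249783] 0.6679902068520325
R
 [[ 4.857e-01  8.741e-01  1.600e-03]
 [ 8.741e-01 -4.857e-01 -2.000e-04]
 [ 6.000e-04  1.500e-03 -1.000e+00]]
[[277.29605225 287.53868273]]
[[276.53392509 247.1455164 ]]
[[215.11698902 301.25875934]]
```

View pics/w5.png

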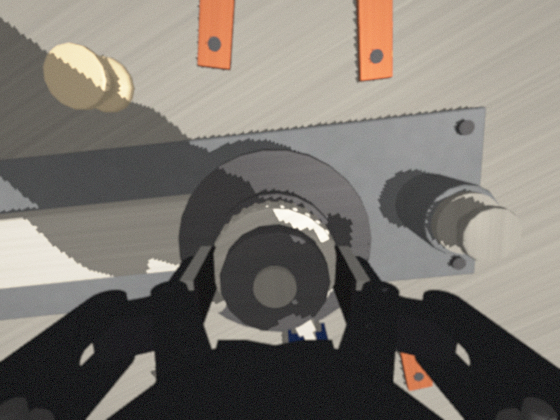

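Request:
servo_tool:
  targets: [0, 0, 0, 0, 0, 0, 0.052, 0, 0, 0, 0, 0, 0, 0.052]

```text
clock: 4.95
eef_pos: [0.5453, 0.0451, 0.0842]
ee_rot: [2.707, 1.593, 0.002]
force: [-0.4, -0.5, 0.0]
width: 0.671
```

```bash
python3 look.py w6; python3 - <<'E'
from rig import ctrl
import cv2
p,d=ctrl.capture('scene'); cv2.imwrite('pics/s6.png',cv2.resize(p[170:330,220:390,::-1],None,fx=3.7,fy=3.7,interpolation=cv2.INTER_CUBIC))
E
```

```text
4.95 [0.54525373 0.04507231 0.08415431] [2.70677861e+00 1.59269699e+00 1.90127032e-03] [-0.43167438 -0.46400407  0.01223153] 0.6708117589177182
R
 [[ 4.856e-01  8.742e-01  1.500e-03]
 [ 8.742e-01 -4.856e-01 -2.000e-04]
 [ 5.000e-04  1.500e-03 -1.000e+00]]
[[277.27356361 287.55551625]]
[[276.52447701 247.15533551]]
[[215.09426273 301.27694069]]
```

View pics/s6.png

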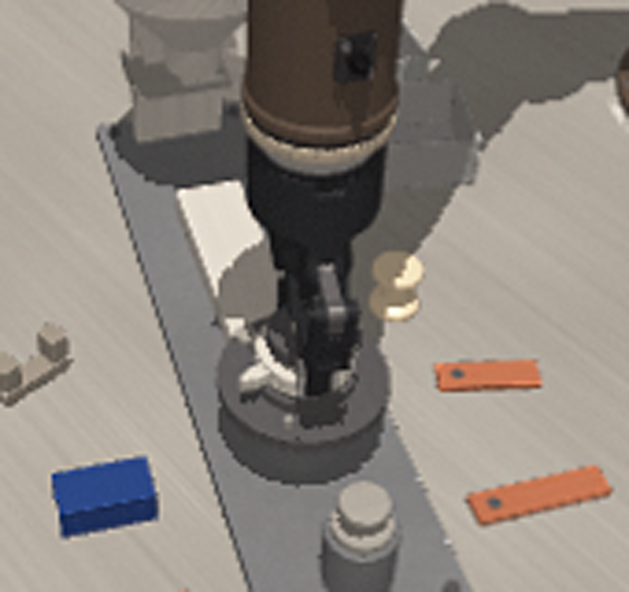

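Request:
servo_tool:
  targets: [0, 0, 0, 0, 0, 7, 0.052, 0, 0, 0, 0, 0, 7, 0.052, 0, 0, 0, 0, 0, 7, 0.052, 0, 0, 0, 0, 0, 7, 0.052, 0, 0, 0, 0, 0, 7, 0.052, 0, 0, 0, 0, 0, 7, 0.052, 0, 0, 0, 0, 0, 7, 0.052, 0, 0, 0, 0, 0, 7, 0.052, 0, 0, 0, 0, 0, 7, 0.052, 0, 0, 0, 0, 0, 0, 0.052, 0, 0, 0, 0, 0, 0, 0.052]

```text
clock: 6.15
eef_pos: [0.5446, 0.0447, 0.0841]
ee_rot: [3.138, -0.118, 0.0]
force: [0.3, -0.1, 0.2]
width: 0.669
```

```bash
python3 look.py w7
```

```text
6.15 [0.54458786 0.04470931 0.08414702] [ 3.13839539e+00 -1.17751780e-01  9.75085039e-05] [ 0.25095811 -0.0687502   0.20984944] 0.6689013500129716
R
 [[ 9.972e-01 -7.490e-02  0.000e+00]
 [-7.490e-02 -9.972e-01 -1.000e-03]
 [ 1.000e-04  1.000e-03 -1.000e+00]]
[[276.12114478 285.12662557]]
[[275.64123967 245.33757041]]
[[297.45874292 321.39117881]]
```

View pics/w7.png

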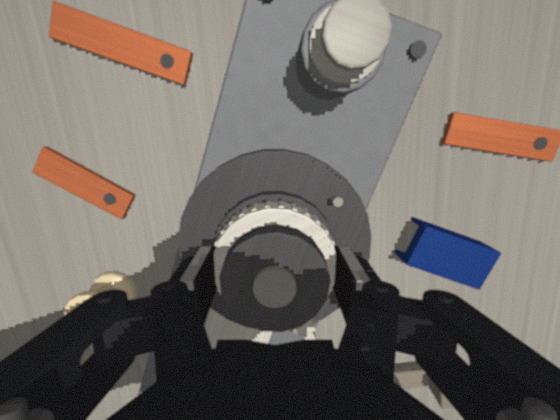

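Request:
servo_tool:
  targets: [0, 0, 0, 0, 0, 3.8, 0.052, 0, 0, 0, 0, 0, 3.6, 0.052, 0, 0, 0, 0, 0, 0, 0.052, 0, 0, 0, 0, 0, 0, 0.052]

```text
clock: 6.6
eef_pos: [0.5445, 0.0447, 0.0842]
ee_rot: [3.126, -0.309, -0.0]
force: [0.2, 0.8, 0.2]
width: 0.674
```

```bash
python3 look.py w8|head -5
```

```text
6.6 [0.54451363 0.04471619 0.08416788] [ 3.12595250e+00 -3.09269548e-01 -2.41829624e-04] [0.2140128  0.76592216 0.1637221 ] 0.673881336543187
R
 [[ 9.806e-01 -1.960e-01 -2.000e-04]
 [-1.960e-01 -9.806e-01 -4.000e-04]
 [-1.000e-04  4.000e-04 -1.000e+00]]
```

Yaw is -11.3°, so the ring has turned 72.2°. I'll release it and go straight up.

Request:
servo_tool:
  targets: [0, 0, 0, 0, 0, 0, 0.0854, 0, 0, 0, 0, 0, 0, 0.0854, 0, 0, 0, 0, 0, 0, 0.0854, 0, 0, 0, 0, 0, 0, 0.0854, 0, 0, -0.02, 0, 0, 0, 0.0854, 0, 0, -0.025, 0, 0, 0, 0.0854, 0, 0, -0.03, 0, 0, 0, 0.0854, 0, 0, -0.03, 0, 0, 0, 0.0854, 0, 0, -0.03, 0, 0, 0, 0.0854, 0, 0, 0, 0, 0, 0, 0.0854, 0, 0, 0, 0, 0, 0, 0.0854]

```text
clock: 7.75
eef_pos: [0.5441, 0.0449, 0.224]
ee_rot: [3.127, -0.3, -0.001]
force: [-0.6, -1.1, -0.3]
width: 0.998
```

```bash
python3 look.py w9; python3 - <<'E'
import cv2
p=cv2.imread('pics/w9.png'); cv2.imwrite('pics/zw9.png',cv2.resize(p[130:270,200:350],None,fx=4.2,fy=4.2,interpolation=cv2.INTER_CUBIC))
E
```

```text
7.75 [0.54409275 0.04493444 0.22400701] [ 3.12696248e+00 -2.99907261e-01 -1.49136953e-03] [-0.62265759 -1.06158163 -0.30899756] 0.998005314564247
R
 [[ 9.818e-01 -1.901e-01 -1.000e-03]
 [-1.901e-01 -9.818e-01 -2.000e-04]
 [-9.000e-04  4.000e-04 -1.000e+00]]
[[275.65709218 203.70967025]]
[[275.5005819 193.0458538]]
[[292.65303271 234.84416462]]
```

View pics/zw9.png

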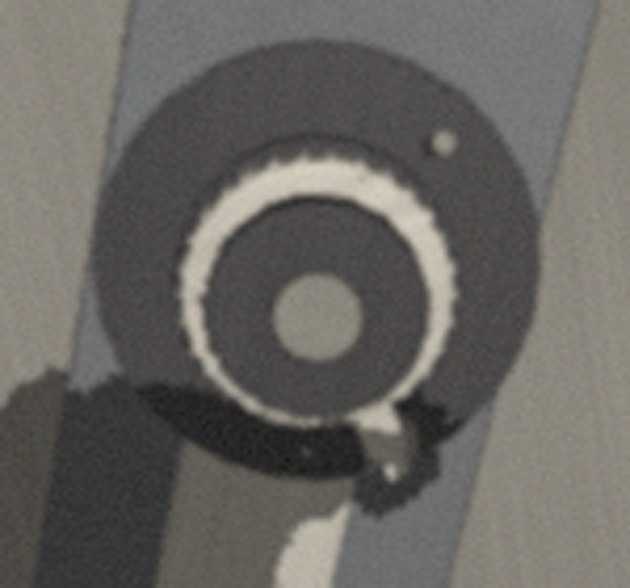

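```bash
python3 - <<'E'
import cv2,numpy as np
from h import *
p=cv2.imread('pics/w9.png'); q=cv2.resize(p[205:260,260:330],None,fx=10,fy=10,interpolation=cv2.INTER_CUBIC)
q=(255*(q/255.)**0.5).astype(np.uint8)
c=dict(np.load('pics/w9.npz'))
A=np.array([.5447,.0452])
def dr(P,col):
    uv=(proj(c,P)-[260,205])*10+5
    cv2.polylines(q,[uv.astype(int)],True,col,1)
S=np.array([.5542,.0013])
t=np.linspace(0,6.28,40)
dr(np.c_[S[0]+.007*np.cos(t),S[1]+.007*np.sin(t),0*t+.077],(0,255,0))
for a,col in [(-77.5,(0,0,255))]:
    u=np.array([np.cos(np.radians(a)),np.sin(np.radians(a))]);v=np.array([-u[1],u[0]])
    dr([[*(A+r*u+w*v),.0935] for r,w in [(.031,.0045),(.040,.0045),(.047,.0025),(.047,-.0025),(.040,-.0045),(.031,-.0045)]],col)
cv2.imwrite('pics/q9.png',q)
E
```

```text
(no output)
```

View pics/q9.png

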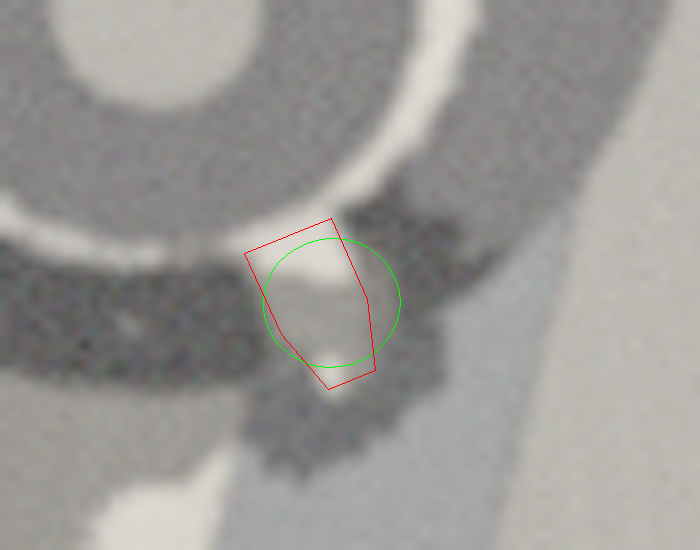

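Request:
servo_tool:
  targets: [0.006, -0.027, 0, 0, 0, 0, 0.0, 0.006, -0.027, 0, 0, 0, 0, 0, 0.006, -0.027, 0, 0, 0, 0, 0, 0.005, -0.026, 0, 0, 0, 0, 0, 0, 0, 0, 0, 0, 0, 0, 0, 0, 0, 0, 0, 0, 0]

```text
clock: 8.4
eef_pos: [0.5859, 0.147, 0.2166]
ee_rot: [3.122, -0.303, -0.016]
force: [-0.3, -0.9, -0.1]
width: 0.002
```

```bash
python3 look.py w10; python3 - <<'E'
import cv2,numpy as np
from rig import ctrl
p,d=ctrl.capture('scene'); q=cv2.resize(p[235:305,260:350,::-1],None,fx=7,fy=7,interpolation=cv2.INTER_CUBIC)
cv2.imwrite('pics/s10.png',(255*(q/255.)**.6).astype(np.uint8))
for n in ['wrist','scene']:
  for t in ['plunger_top','pointer_tip','wide_stud_top']:
    print(n,t,[(x['point'],x['confidence']) for x in ctrl.place_of(n,t)[:2]])
E
```

```text
8.4 [0.58585566 0.14695795 0.21663959] [ 3.12218463 -0.30327036 -0.01558095] [-0.30674382 -0.89545785 -0.13110886] 0.0024187714713574545
R
 [[ 0.9813 -0.1924 -0.0103]
 [-0.1925 -0.9813 -0.0037]
 [-0.0094  0.0056 -0.9999]]
[[253.75332119 316.82217826]]
[[256.82749162 291.79514202]]
[[273.1569602 329.8078202]]
wrist plunger_top [([0.5872, 0.146, 0.0866], 0.8)]
wrist pointer_tip [([0.5519, -0.0018, 0.0842], 0.67), ([0.5899, 0.1441, 0.0875], 0.49)]
wrist wide_stud_top [([0.5529, -0.004, 0.0771], 0.4)]
scene plunger_top [([0.5855, 0.1507, 0.082], 0.48)]
scene pointer_tip [([0.5566, -0.0042, 0.0873], 0.52)]
scene wide_stud_top [([0.558, -0.0024, 0.0893], 0.31)]
```

View pics/w10.png

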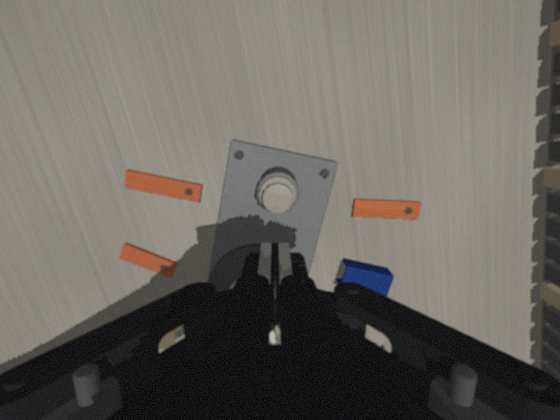

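View pics/s10.png

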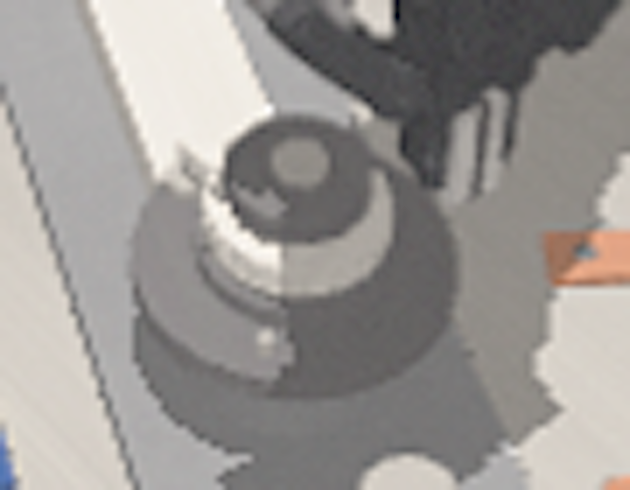

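Request:
servo_tool:
  targets: [0.0165, 0.034, -0.003, 0, 0, 0, 0, 0.0165, 0.034, -0.003, 0, 0, 0, 0, 0.0165, 0.034, -0.003, 0, 0, 0, 0, 0.0165, 0.034, -0.003, 0, 0, 0, 0, 0, 0, 0, 0, 0, 0, 0, 0, 0, 0, 0, 0, 0, 0]

```text
clock: 9.4
eef_pos: [0.626, -0.0049, 0.2319]
ee_rot: [3.125, -0.304, -0.008]
force: [-1.0, -0.2, 0.9]
width: 0.002
```

```bash
python3 look.py w11; python3 - <<'E'
import cv2
from h import *
c=dict(np.load('pics/w11.npz'));p=cv2.imread('pics/w11.png')
A=np.array([.5447,.0452]);S=np.array([.5542,.0013])
o=proj(c,[[*A,.09]])[0]-[55,50];o=np.round(o).astype(int).clip(0);M=6
q=cv2.resize(p[o[1]:o[1]+100,o[0]:o[0]+130],None,fx=M,fy=M,interpolation=cv2.INTER_CUBIC)
q=(255*(q/255.)**.6).astype(np.uint8); print(o)
cv2.imwrite('pics/q11.png',q)
E
```

```text
9.4 [ 0.62603669 -0.004949    0.23191673] [ 3.12471639 -0.3039215  -0.00826689] [-0.9797136  -0.15920056  0.93874959] 0.0018255965905064151
R
 [[ 0.9812 -0.1927 -0.0054]
 [-0.1927 -0.9813 -0.0016]
 [-0.005   0.0026 -1.    ]]
[[171.86369934 163.79215886]]
[[186.46425655 158.59074128]]
[[205.05534945 201.01108483]]
[125 112]
```

View pics/q11.png

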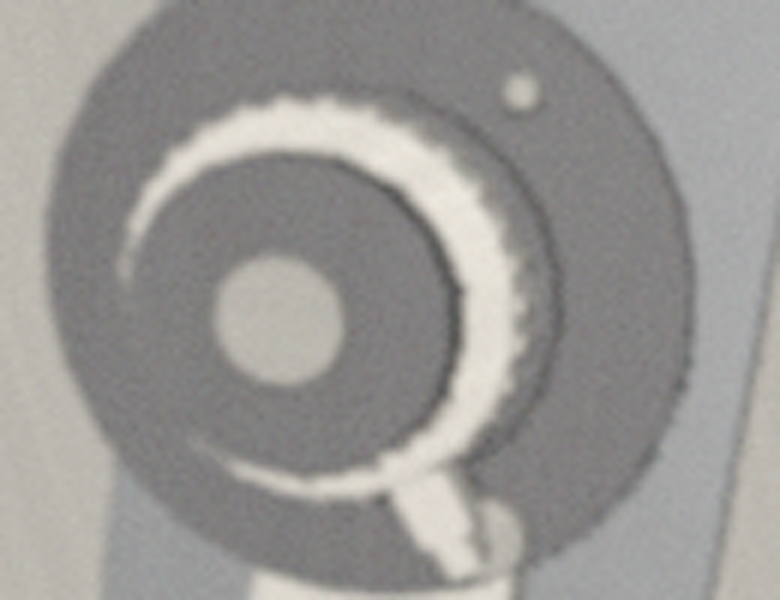

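```bash
python3 - <<'E'
from h import *
c=dict(np.load('pics/w11.npz'));q=cv2.imread('pics/q11.png');o=np.array([125,112]);M=6
f=lambda z,uv: ray(c,(o[0]+(uv[0]+.5)/M-.5,o[1]+(uv[1]+.5)/M-.5),z)
cap=f(.114,(280,320)); tip=f(.0935,(464,571)); base=f(.0935,(415,487)); pin=f(.077,(521,92))
print(cap,tip,base,pin)
ar=lambda v:np.degrees(np.arctan2(v[1],v[0]))
A=np.array([.5447,.0452])
for a in (A,cap[:2]): print('tip',ar(tip[:2]-a),'r',np.hypot(*(tip[:2]-a)),'line',ar(tip[:2]-base[:2]))
t=np.linspace(0,6.28,60)
def dr(P,col): 
    uv=((proj(c,P)-o+.5)*M-.5); cv2.polylines(q,[uv.round().astype(int)],True,col,1)
A=cap[:2]
dr(np.c_[A[0]+.054*np.cos(t),A[1]+.054*np.sin(t),0*t+.07],(255,0,0))
dr(np.c_[A[0]+.024*np.cos(t),A[1]+.024*np.sin(t),0*t+.111],(255,0,0))
pa=ar(pin[:2]-A);print('pin',pa,np.hypot(*(pin[:2]-A)))
for S,col in [(np.array([.5542,.0013]),(0,255,0)),(np.array([.5537,.0013]),(0,0,255))]:
    dr(np.c_[S[0]+.007*np.cos(t),S[1]+.007*np.sin(t),0*t+.077],col); print('stud',ar(S-A))
cv2.imwrite('pics/o11.png',q)
E
```

```text
[0.54420838 0.04516922 0.114     ] [ 5.54469823e-01 -4.57228736e-04  9.35000000e-02] [0.5503519  0.01444236 0.0935    ] [0.57858728 0.07067861 0.077     ]
tip -77.92188403954042 r 0.04669081256435579 line -74.5503570953161
tip -77.32500596377398 r 0.0467661164214619 line -74.5503570953161
pin 36.575689369559974 0.0428093159384852
stud -77.16923224025257
stud -77.79156829511587
```

View pics/o11.png

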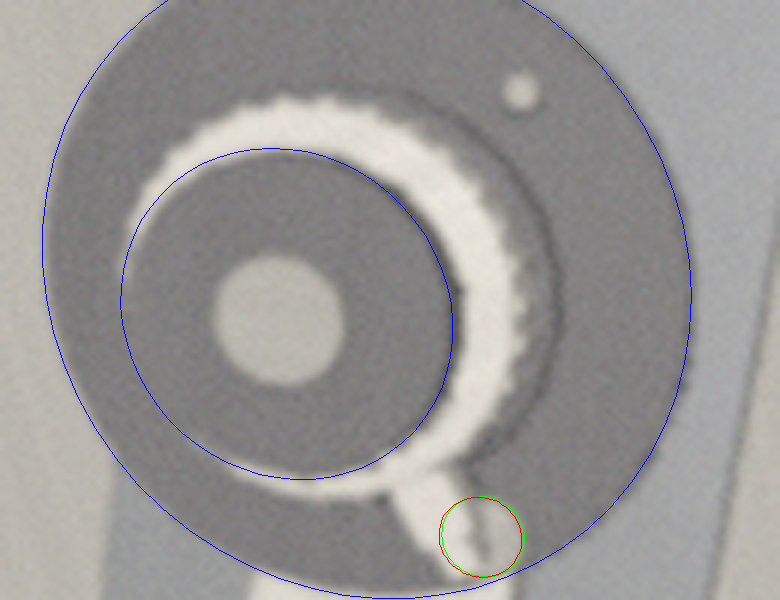

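Request:
servo_tool:
  targets: [-0.0165, -0.034, 0, 0, 0, 0, 0, -0.0165, -0.034, 0, 0, 0, 0, 0, -0.0165, -0.034, 0, 0, 0, 0, 0, -0.0165, -0.034, 0, 0, 0, 0, 0, 0, 0, 0, 0, 0, 0, 0, 0, 0, 0, 0, 0, 0, 0]

```text
clock: 10.05
eef_pos: [0.5838, 0.1507, 0.2317]
ee_rot: [3.126, -0.296, -0.008]
force: [0.4, -1.0, -0.1]
width: 0.006
```

```bash
cat > to.py <<'E'
import sys
from rig import ctrl
from h import *
s=ctrl.read_state();T=R.from_rotvec(s['ee_rot']);t=np.array([float(a) for a in sys.argv[1:4]])
print(s['clock'],s['eef_pos'].round(4),s['force'].round(1),'shift',T.inv().apply(t-s['eef_pos']).round(4))
z=T.as_matrix()[:,2]; w=np.cross(z,[0,0,-1]); print('tilt fix deg',np.degrees(T.inv().apply(w)).round(2))
E
python3 to.py .587 .146 .10
```

```text
10.05 [0.5838 0.1507 0.2317] [ 0.4 -1.  -0.1] shift [0.0047 0.0037 0.1316]
tilt fix deg [0.12 0.28 0.  ]
```

Request:
servo_tool:
  targets: [0.0047, 0.0037, 0.025, 0.1, 0.3, 0, 0, 0, 0, 0.03, 0, 0, 0, 0, 0, 0, 0.03, 0, 0, 0, 0, 0, 0, 0.025, 0, 0, 0, 0, 0, 0, 0.015, 0, 0, 0, 0, 0, 0, 0, 0, 0, 0, 0]

```text
clock: 10.65
eef_pos: [0.5888, 0.146, 0.1043]
ee_rot: [-3.127, 0.294, -0.007]
force: [-0.1, 0.3, 0.5]
width: -0.002
```

```bash
python3 to.py .587 .146 .07; python3 look.py w12 >/dev/null; python3 - <<'E'
from rig import ctrl
import cv2
p,d=ctrl.capture('side'); cv2.imwrite('pics/sd12.png',cv2.resize(p[180:330,150:320,::-1],None,fx=4,fy=4,interpolation=cv2.INTER_CUBIC))
E
```

```text
10.65 [0.5888 0.146  0.1043] [-0.1  0.3  0.5] shift [-0.0019  0.0004  0.0343]
tilt fix deg [-0.09 -0.26 -0.  ]
```

View pics/sd12.png

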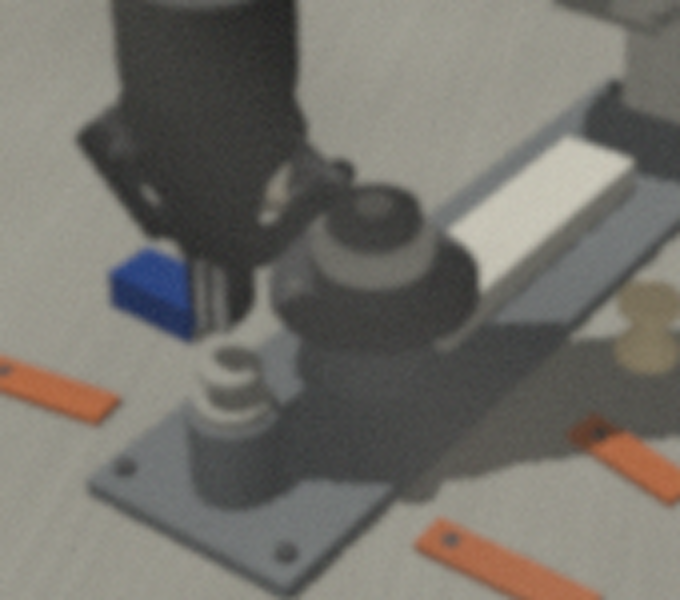

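View pics/w12.png

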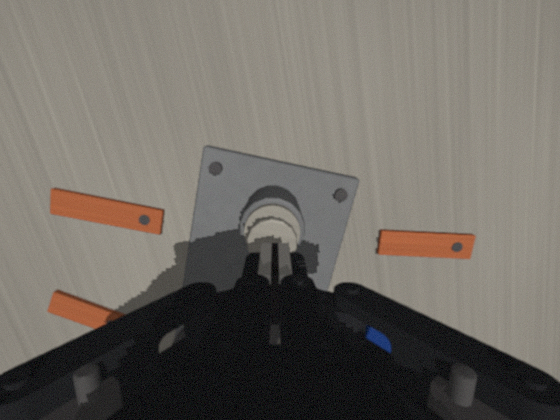

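Request:
servo_tool:
  targets: [-0.0019, 0.0004, 0.012, -0.1, -0.3, 0, 0, 0, 0, 0.01, 0, 0, 0, 0, 0, 0, 0.006, 0, 0, 0, 0, 0, 0, 0.005, 0, 0, 0, 0, 0, 0, 0.003, 0, 0, 0, 0]

```text
clock: 11.25
eef_pos: [0.5909, 0.1467, 0.0723]
ee_rot: [-3.124, 0.295, -0.012]
force: [-1.6, -0.4, 6.9]
width: -0.001
```

```bash
python3 to.py .587 .146 .07
```

```text
11.25 [0.5909 0.1467 0.0723] [-1.6 -0.4  6.9] shift [-0.0037  0.0014  0.0022]
tilt fix deg [-0.26 -0.43 -0.  ]
```

Request:
servo_tool:
  targets: [-0.001, 0, 0.003, 0, 0, 0, 0, 0, 0, 0.003, 0, 0, 0, 0, 0, 0, 0.002, 0, 0, 0, 0, 0, 0, 0.002, 0, 0, 0, 0]

```text
clock: 11.65
eef_pos: [0.5909, 0.1467, 0.071]
ee_rot: [-3.122, 0.296, -0.017]
force: [-6.6, -1.9, 16.3]
width: -0.0
```

```bash
python3 to.py .587 .146 .07
```

```text
11.65 [0.5909 0.1467 0.071 ] [-6.6 -1.9 16.3] shift [-0.0037  0.0015  0.001 ]
tilt fix deg [-0.38 -0.57 -0.  ]
```

Request:
servo_tool:
  targets: [0, 0, 0.003, 0, 0, 0, 0, 0, 0, 0.003, 0, 0, 0, 0, 0, 0, 0.003, 0, 0, 0, 0]

```text
clock: 11.95
eef_pos: [0.591, 0.1468, 0.0708]
ee_rot: [-3.12, 0.297, -0.019]
force: [-11.1, -2.9, 28.2]
width: 0.005
```

```bash
python3 to.py .587 .146 .07;  python3 - <<'E'
from rig import ctrl
import cv2
p,d=ctrl.capture('side'); cv2.imwrite('pics/sd13.png',cv2.resize(p[180:330,150:320,::-1],None,fx=4,fy=4,interpolation=cv2.INTER_CUBIC))
E
```

```text
11.95 [0.591  0.1468 0.0708] [-11.1  -2.9  28.2] shift [-0.0037  0.0015  0.0007]
tilt fix deg [-0.5  -0.64 -0.  ]
```

View pics/sd13.png

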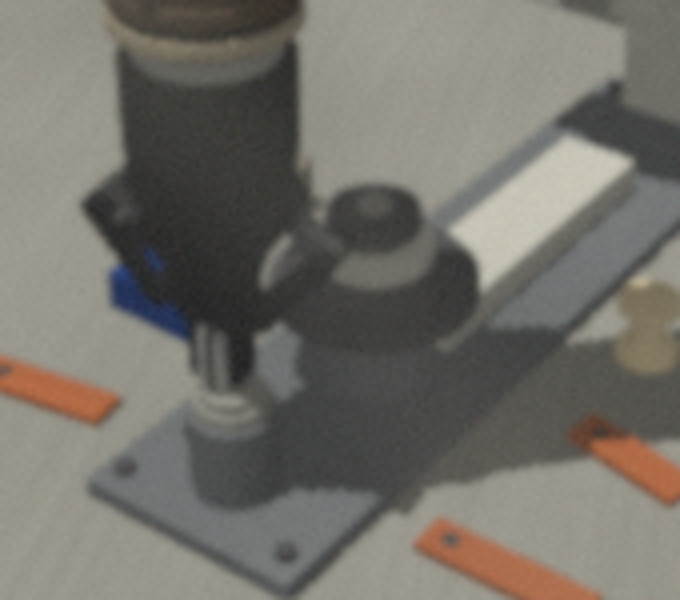

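The plunger is fully down: the tool is stalled at z = 0.071 with 28 N, and the head sits on its guide. Next I'll rise and take a final look.

Request:
servo_tool:
  targets: [0, 0, -0.01, 0, 0, 0, 0, 0, 0, -0.02, 0, 0, 0, 0, 0, 0, -0.03, 0, 0, 0, 0, 0, 0, -0.03, 0, 0, 0, 0, 0, 0, -0.03, 0, 0, 0, 0, 0, 0, -0.03, 0, 0, 0, 0, 0.0165, 0.034, 0, 0, 0, 0, 0, 0.0165, 0.034, 0, 0, 0, 0, 0, 0.0165, 0.034, 0, 0, 0, 0, 0, 0.013, 0.034, 0, 0, 0, 0, 0, 0, 0, 0, 0, 0, 0, 0, 0, 0, 0, 0, 0, 0, 0]

```text
clock: 13.2
eef_pos: [0.6277, -0.002, 0.2282]
ee_rot: [-3.118, 0.289, -0.03]
force: [0.5, 0.4, -0.3]
width: 0.002
```

```bash
python3 look.py w14; python3 - <<'E'
from rig import ctrl
import cv2
from h import *
p=cv2.imread('pics/w14.png'); cv2.imwrite('pics/q14.png',cv2.resize(p[0:230,100:280],None,fx=2.6,fy=2.6,interpolation=cv2.INTER_CUBIC))
p,d=ctrl.capture('side'); cv2.imwrite('pics/sd14.png',cv2.resize(p[180:330,150:320,::-1],None,fx=4,fy=4,interpolation=cv2.INTER_CUBIC))
c=ctrl.calibration('side'); print(proj(c,[[.587,.146,.083],[.587,.146,.071]]))
for n in('wrist','side'): print(ctrl.place_of(n,'plunger_top')[:1])
E
```

```text
13.2 [ 0.6277084  -0.00203438  0.22820587] [-3.11756869  0.28906493 -0.02963464] [ 0.5104207   0.37006317 -0.29663455] 0.0017416081207378446
R
 [[ 0.9828 -0.1837  0.0198]
 [-0.1839 -0.9829  0.0087]
 [ 0.0179 -0.0122 -0.9998]]
[[166.16380672 169.3580155 ]]
[[180.80753751 163.95751294]]
[[199.45123452 206.95335396]]
[[207.73707515 270.51188026]
 [208.07500876 275.68502831]]
[{'point': [0.5903, 0.1454, 0.0845], 'confidence': 0.8}]
[{'point': [0.5885, 0.1465, 0.0809], 'confidence': 0.74}]
```

View pics/q14.png

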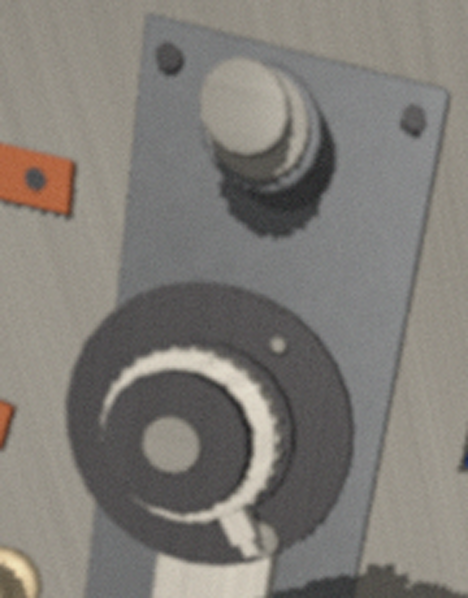

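View pics/sd14.png

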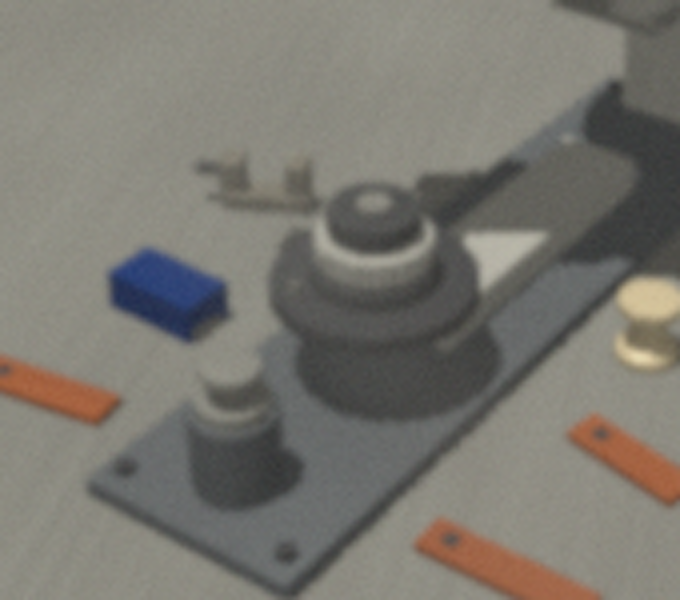

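The pointer is still over the stud, the plunger is back up, and the robot is clear of everything.

```bash
python3 -c "
from rig import ctrl
print(ctrl.job_done())"
```

```text
the job is handed in; nothing more can be done
None
```

I turned the ring about 72° clockwise (seen from above) onto the wide stud and let go. Then I pressed the plunger to its stop and let it come back up, and handed the job in at about 13 s; no verdict was reported.

- **Ring:** before the press, the clear wrist view put the pointer tip at −77.3° to −77.9° and the stud at −77.2° to −77.8°, under 1 mm sideways. A rougher pointer direction, taken along the tab's short edge, gave −74.6°; I judged it less reliable. After the press I checked the alignment only by eye, and the pointer still lay over the stud.
- **Plunger:** the tool stalled at z = 0.071 with 28 N, well above the 6.5 N spring force, so it was on the stop. The tool was about 4 mm off the plunger's centre in x but still on the head. Afterwards the head was found at 81 to 84.5 mm (nominal 83 mm), so it is back up within the 4 mm measuring error.
- **Surroundings:** I saw no unexpected force while working near the fixed rings, stud and pin. The loose parts I could see in the last pictures had not moved, and the robot ended clear of everything. I did not look at the bins again.

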